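# Rub down the label of a compartment box, then hold its lid up

## Robot

A 6-joint arm with a two-finger parallel gripper is mounted at the origin on the work surface. World frame = base frame: x ahead of the robot, y to its left, z up, the work surface at z = 0. Lengths are in m, angles in rad, forces in N, time in s.
With the tool pointing down it reaches from about 0.275 to 0.85 m from the base axis. Payload 5.2 kg.
Tool frame: the origin (TCP) lies at the very end of the fingers, on their centre line; the grasp point (between the pads) lies 19 mm behind it; z points along the fingers, y is the direction in which the jaws open and shut (so a half turn about z gives the same grasp; the last joint's range is limited). The gripper opens to 85 mm and grips with 20 to 120 N. Pads are 22 mm wide; open, the fingers measure 114 mm over their backs; the gripper's body (76 mm by 85 mm) begins 54 mm behind the grasp point. The pads swing forward as they close: fully open they stand 13 mm farther back than shut.
Start: joints at [0.979, 0.259, 1.535, -0, 1.348, -0.203], TCP at [0.208, 0.509, 0.231] pointing down, gripper open.
Joint ranges: [-3.14, 3.14], [-0.91, 2.08], [0.19, 2.58], [-1.22, 4.36], [0.22, 2.71], [-3.12, 3.12]. Speed limits (rad/s): [2.57, 2.57, 3.14, 3.14, 3.14, 3.14].

## Interface

Orientations are given as [roll, pitch, yaw] about the fixed x, y, z axes, in that order (R = Rz(yaw) Ry(pitch) Rx(roll)).
In Python, from cell import manip gives the robot as it stands. The module is installed in compiled form; this text tells all that it offers.
- The arm moves only by the tool apply_moves, never from a script. Its arguments are lists of equal length, an entry for each row: "dp": the shift along the tool's x, y, z in mm, a list of three; "spin": the turn about the tool's z in degrees. In form: {"dp": [[tx, ty, tz], ...], "spin": [spin, ...]}. A call has 1 to 12 rows; each row is the pose to reach, as a shift and turn from the pose commanded when the call began, along the tool's axes at that moment; what a row does not reach only later rows make up. A row lasts 1/8 s, in which the tool goes at most 62.5 mm and 10.7 degrees, less where a joint would pass 70% of its speed; a pose out of reach is approached as far as the arm can. A call with a gripper value outside its range is refused whole. "grip" is the gripper's target within -1 to 1 (fully open at 1, half-way at 0, shut at -1), set as the call begins (left out, the last holds). The fingers move at their own pace and stop on an object; "grip_force" is the grip in N (left out, the last holds). Time passes only in rows, so rows that repeat a pose let the fingers close. It gives the time, the measured TCP pose, the force and the opening at its end, in the units of the state.
- manip.get_obs(): the state, without advancing time (a new reading comes with each control period).
- manip.snapshot(name): name is "side" or "top"; returns a dict with "pixels" (480x640x3 uint8, red, green, blue), "mtx" (3x3 intrinsics, pixels), "extrinsics" (4x4, takes a point from world to camera coordinates). Camera axes: x right, y up, looking along -z (the intrinsics and any distortion apply to the point x, -y, -z); pixel columns grow to the right and rows downward; lengths in m; the calibration is good to about 2 mm. A picture is of the moment at which its call begins. There is no depth.
- manip.sign_off(): hands the job in, once; it reports no verdict.
Trained networks look in the newest picture that a camera, given by its name, has taken for a name from the list of things; names that differ only in an ending like _2 or _b are one class to them, and where a whole thing is asked for, a point or a joint stands for the part that bears it (a point fixed in the world has none). Each returns a list of dicts, best first, with "score" (0 to 1); they miss things now and then, are a little off and sometimes report something else, mostly with a low value. They report only what shows in the picture. A call takes as long as a camera call. They do not tell look-alikes from the thing itself.
- manip.recognise(camera, label): "xyz" ([x, y, z] in m, in the coordinates of the camera as it stood for that picture, good to about 4 mm: the middle of the surface that is visible of it).
- manip.regions_of(camera, label): "mask" (480x640 bool, what is visible of it).
The state is a dict: "clock": time; "qpos": joint angles; "joint_velocities": joint speeds; "tau": joint torques, N m; "position": TCP position; "orientation": TCP orientation; "force": force on the tool from outside, world axes, zero at the start; "ft_torque": the same for the moment, N m; "grip_width": finger opening in m.
Only numpy, scipy, OpenCV 4.12 (cv2) and the standard library are available. Lean on these libraries where they do the work, as an engineer would, in place of code of your own. Each camera call takes 0.05 s, during which the arm holds its last target. There are 200 camera calls.

## Task

The steel compartment box has a fresh label lying on its lid: stroke it down with the rubbing block laid crosswise on it, from the label's left end to its right end as seen from the robot, with steady pressure that squeezes the soft sole but stays gentle. Stand the block back on the bench, then raise the lid by its handle to 50 degrees open and finish while holding it there, so that the stock can be checked against the label; the lid has no stay and must not be let drop. Leave the other things on the bench where they are.

Things in the scene. Friction and masses are not known exactly. Their poses are not given: they have to be found in the camera images.
- block_mid (a point): centre, half-way up (26.5 mm over its underside), of the rubbing block: loose, grey plastic, 92 mm long (its x), 44 mm wide (y), 53 mm high (z up), standing on its black sole. Take it by the ridge on top: 80 mm long, 26 mm wide (sides face +-y), 20 to 53 mm over the underside
- block: the same block; origin at the centre of its underside. Its rubber sole (90 x 42 mm, 10 mm thick) is springy: it yields from 3 N of push, 1 mm more for each further 1.5 N, at most 6 mm (12 N). The block weighs about 0.17 kg
- label_mid (a point): centre of the white paper label on the shut lid, in the lid's top surface. x runs across the label, away from the robot to the hinge (64 mm wide); y runs along the label to the robot's left (160 mm long, ends at y = +80 and -80 mm); z out of the lid. It moves with the lid
- handle_mid (a point): middle of the lid's handle: a round steel bar 10 mm thick, 100 mm long along the point's y, its centre line 38 mm above the lid's top, on a leg at each end; near the lid's free edge, the one nearest the robot, 98 mm from the label's centre line. The axes turn with the lid (as the label's)
- hinge_mid (a point): middle of the lid's hinge line (the point's y axis) at the lid's rear edge, far from the robot, at the height of the lid's underside. With the lid shut the handle's centre line lies 186 mm before it (-x) and 41 mm above it. The axes turn with the lid
- lid (a joint): angle of the lid in rad: 0 shut, grows as the handle edge rises (50 degrees = 0.873), stop at 1.75. It drops shut if let go; lid about 0.6 kg, so some 3 N up at the handle carries it
- box: the dark blue steel box under the lid, 210 mm deep (x, away from the robot), 300 mm wide (y), with the lid 59 mm high; it is heavy and does not move. Origin at the centre of its underside
- label_roll: bystander: standing roll of blank white labels, a ring 84 mm across, 55 mm high; origin at the centre of its underside
- fitting: bystander: brass hexagon pipe fitting, 38 mm across, 42 mm high; origin at the centre of its underside
- bearing: bystander: steel bearing ring lying flat, 72 mm across, 20 mm high; origin at the centre of its underside
- dropper: bystander: white dropper bottle with black nozzle, 34 mm across, 98 mm high; origin at the centre of its underside
- nut: bystander: large dark hexagon nut lying flat, 44 mm across, 18 mm high; origin at the centre of its underside
- tote: bystander: open grey parts bin 160 x 100 x 70 mm; origin at the centre of its underside
There are look-alikes about, which are no part of the job. Leave any red look-alike of the block alone.

How it is judged:
On the way, in this order (a step that is already met when the one before it is completed fails the run):
1. the block presses crosswise on the label's left end (contact force between block and lid above 2 N and x of block_mid in the frame of label_mid between -0.02 and 0.02 m and angle between the x axis of block_mid and the x axis of label_mid, either way round below 0.26 rad and value of joint lid below 0.05 rad and y of block_mid in the frame of label_mid above 0.055 m), for 0.1 s.
2. the block presses left of the middle (contact force between block and lid above 2 N and x of block_mid in the frame of label_mid between -0.02 and 0.02 m and angle between the x axis of block_mid and the x axis of label_mid, either way round below 0.26 rad and value of joint lid below 0.05 rad and y of block_mid in the frame of label_mid between 0.018 and 0.045 m), for 0.1 s.
3. the block presses on the middle (contact force between block and lid above 2 N and x of block_mid in the frame of label_mid between -0.02 and 0.02 m and angle between the x axis of block_mid and the x axis of label_mid, either way round below 0.26 rad and value of joint lid below 0.05 rad and y of block_mid in the frame of label_mid between -0.014 and 0.014 m), for 0.1 s.
4. the block presses right of the middle (contact force between block and lid above 2 N and x of block_mid in the frame of label_mid between -0.02 and 0.02 m and angle between the x axis of block_mid and the x axis of label_mid, either way round below 0.26 rad and value of joint lid below 0.05 rad and y of block_mid in the frame of label_mid between -0.045 and -0.018 m), for 0.1 s.
5. the block presses on the label's right end (contact force between block and lid above 2 N and x of block_mid in the frame of label_mid between -0.02 and 0.02 m and angle between the x axis of block_mid and the x axis of label_mid, either way round below 0.26 rad and value of joint lid below 0.05 rad and y of block_mid in the frame of label_mid below -0.055 m), for 0.1 s.
6. the block stands on the bench, let go, the lid still shut (height (world z) of block_mid below 0.034 m and angle between block_mid's own z axis and vertical below 0.12 rad and contact force between block and the fingers below 0.1 N and contact force between block and lid below 0.1 N and linear speed of block below 0.03 m/s and value of joint lid below 0.05 rad), for 0.2 s.
At the end, for the whole second after the job is handed in: The lid is held still by the fingers at 50 degrees (within 6 degrees), at its handle and by nothing else (grasp point within 70 mm of the handle's middle), the rubbing block stands upright on the bench, released and clear of the lid, and no bystander has moved more than 25 mm (value of joint lid between 0.768 and 0.978 rad and velocity of joint lid between -0.05 and 0.05 rad/s and contact force between the fingers and lid above 1 N and distance between the grasp point and handle_mid below 0.07 m and height (world z) of block_mid below 0.034 m and angle between block_mid's own z axis and vertical below 0.12 rad and contact force between block and the fingers below 0.1 N and contact force between block and lid below 0.1 N and linear speed of block below 0.03 m/s and distance of each of label_roll, fitting, bearing, dropper, nut, tote from where it was at the start of the episode below 0.025 m); the arm keeps its last pose, push and grip.
It fails at once if the block is pressed on the lid with more than 30 N (contact force between block and lid above 30 N).
It fails at once if the lid is let drop (velocity of joint lid below -1.5 rad/s).
It fails at once if a bystander is moved by more than 25 mm (distance of any of label_roll, fitting, bearing, dropper, nut, tote from where it was at the start of the episode above 0.025 m).
It also fails if it takes over 62 s, if anything falls off the work surface, if the arm or the gripper's body presses on something with over 40 N, if the wrist force passes 120 N, or if a joint passes its speed limit or range.

## Working session

There is one attempt and no reset: what is moved stays moved. The work goes in short steps, Python scripts to look and compute and a tool call to move; the robot and the scene stay as the last step left them, time stands still between calls to the robot, and variables do not carry over. Pictures are saved under pics/ and viewed, about 8 in all and at most 12, crops included, and the job is handed in when it is done.

Besides the shell and the picture viewer there is one more tool, called after "Emit:" by a JSON object that holds its "method" and its "body", one argument or row to a line. apply_moves: Moves the arm, as the interface text tells. Its arguments: {"type":"object","properties":{"dp":{"type":"array"},"spin":{"type":"array"},"grip":{"type":"number"},"grip_force":{"type":"number"}},"required":["dp","spin"]}

```bash
mkdir -p pics; cat > h.py <<'E'
import numpy as np, cv2
from cell import manip
from scipy.spatial.transform import Rotation as Rn
def snap(n,f=None):
    s=manip.snapshot(n)
    if f: cv2.imwrite('pics/'+f,s['pixels'][:,:,::-1])
    return s
def w(s,p): 
    E=s['extrinsics'];return (np.linalg.inv(E)@np.r_[p,1])[:3]
def proj(s,P):
    c=(s['extrinsics']@np.r_[P,1])[:3]; u=s['mtx']@np.array([c[0],-c[1],-c[2]]); return u[:2]/u[2]
def ray(s,uv,z):
    E=s['extrinsics'];R=E[:3,:3];o=-R.T@E[:3,3]
    d=np.linalg.inv(s['mtx'])@np.r_[uv,1]; d=R.T@np.array([d[0],-d[1],-d[2]])
    return o+d*(z-o[2])/d[2]
E
python3 - <<'E'
from h import *
np.set_printoptions(precision=3,suppress=True)
o=manip.get_obs(); print({k:np.round(v,3) for k,v in o.items()})
for c in ['top','side']:
    s=snap(c,c+'1.png'); print(c, s['mtx'].tolist(), np.linalg.inv(s['extrinsics'])[:3])
    for l in ['block','label_mid','handle_mid','hinge_mid','box','label_roll','fitting','bearing','dropper','nut','tote']:
        for r in manip.recognise(c,l)[:3]:
            P=w(s,r['xyz']);print(l,round(r['score'],2),P,proj(s,P).round())
E
```

```text
{'clock': np.float64(0.0), 'qpos': array([ 0.979,  0.259,  1.536, -0.   ,  1.348, -0.203]), 'joint_velocities': array([-0.002, -0.   ,  0.001, -0.002,  0.001, -0.001]), 'tau': array([ -0.   , -44.604, -29.057,  -0.   ,   0.012,  -0.   ]), 'position': array([0.208, 0.509, 0.23 ]), 'orientation': array([-3.14 , -0.   ,  2.753]), 'force': array([-0.02 , -0.523,  0.868]), 'ft_torque': array([-0.01 ,  0.039, -0.031]), 'grip_width': np.float64(0.085)}
top [[593.3186193568743, 0.0, 319.29297605595616], [0.0, 593.3186193568743, 247.84549742996697], [0.0, 0.0, 1.0]] [[ 0.02   0.986 -0.168  0.213]
 [-1.     0.018 -0.01  -0.036]
 [-0.007  0.168  0.986  1.604]]
block 0.87 [ 0.234 -0.258  0.051] [410. 342.]
block 0.85 [ 0.337 -0.086  0.05 ] [343. 301.]
block 0.81 [ 0.384 -0.285  0.051] [419. 285.]
label_mid 0.6 [ 0.544 -0.012  0.058] [317. 223.]
handle_mid 0.55 [ 0.543 -0.007  0.059] [315. 223.]
hinge_mid 0.66 [ 0.543 -0.008  0.061] [315. 223.]
box 0.9 [ 0.548 -0.005  0.059] [314. 221.]
box 0.75 [0.451 0.309 0.059] [195. 255.]
label_roll 0.65 [0.45  0.308 0.059] [195. 255.]
fitting 0.68 [ 0.542 -
[... 576 characters left out ...]
0.028] [330. 187.]
block 0.62 [ 0.357 -0.065  0.022] [370. 258.]
label_mid 0.7 [0.537 0.022 0.062] [291. 257.]
handle_mid 0.96 [0.537 0.025 0.059] [291. 259.]
handle_mid 0.21 [0.515 0.451 0.022] [239. 418.]
hinge_mid 0.76 [0.537 0.021 0.062] [291. 257.]
box 0.73 [0.541 0.043 0.062] [287. 262.]
label_roll 0.97 [0.448 0.329 0.056] [290. 364.]
fitting 0.77 [0.689 0.426 0.03 ] [162. 386.]
fitting 0.72 [0.678 0.28  0.047] [195. 328.]
fitting 0.4 [0.518 0.455 0.02 ] [237. 420.]
bearing 0.67 [ 0.668 -0.298  0.024] [280. 187.]
dropper 0.54 [0.517 0.457 0.02 ] [237. 420.]
nut 0.89 [0.516 0.454 0.018] [238. 420.]
tote 0.88 [ 0.634 -0.505  0.044] [310. 147.]
tote 0.43 [ 0.521 -0.332  0.031] [332. 186.]
```

View pics/top1.png

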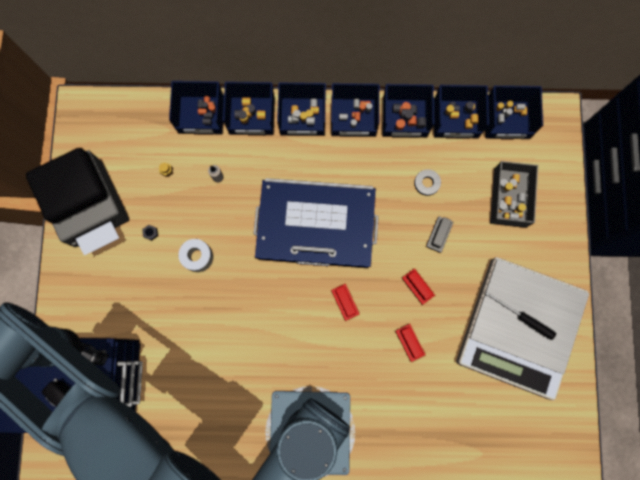

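View pics/side1.png

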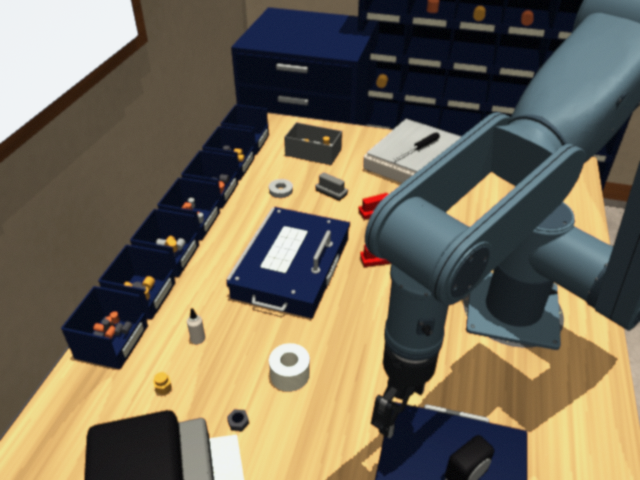

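```bash
python3 - <<'E'
import cv2
i=cv2.imread('pics/top1.png')[190:370,230:480]
cv2.imwrite('pics/crop1.png',cv2.resize(i,None,fx=3.2,fy=3.2,interpolation=cv2.INTER_CUBIC))
E
```

```text
(no output)
```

View pics/crop1.png

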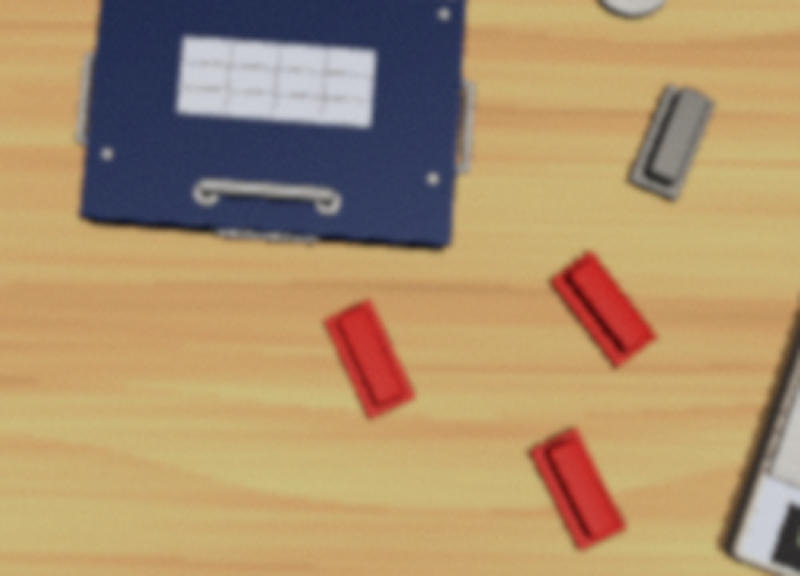

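Pictures: the grey block is at top (440,234) / side (332,186). Its look-alikes are red, at top (345,301), (419,286) and (410,342). I choose the grey one; the crop confirms it, with its ridge running roughly away from the robot. The label is at top (317,216) and the handle bar at (313,250).

```bash
cat >> h.py <<'E'
from scipy.optimize import minimize
def boxpts(sx,sy,z0,z1):
    return np.array([[a*sx/2,b*sy/2,z] for a in(-1,1) for b in(-1,1) for z in(z0,z1)])
def render(s,boxes,p):
    m=np.zeros((1920,2560),np.uint8); c,n=np.cos(p[2]),np.sin(p[2])
    for B in boxes:
        W=B@np.array([[c,n,0],[-n,c,0],[0,0,1]])+[p[0],p[1],0]
        q=np.array([proj(s,P) for P in W])*4
        cv2.fillConvexPoly(m,cv2.convexHull(q.astype(np.float32)).astype(np.int32),1)
    return cv2.resize(m.astype(np.float32),(640,480),interpolation=cv2.INTER_AREA)
def fit(views,boxes,p0):
    f=lambda p:sum(np.abs(render(s,boxes,p)-m).sum() for s,m in views)
    best=min((minimize(f,p0,method='Nelder-Mead',options=dict(initial_simplex=np.array([p0,*(np.array(p0)+np.diag([.012,.012,d]))]))) for d in(.2,-.2)),key=lambda r:r.fun)
    return best.x,best.fun
BLOCK=[boxpts(.092,.044,0,.02),boxpts(.08,.026,.02,.053)]
LABEL=[boxpts(.064,.16,.059,.0591)]
def grey(s,c,r=28):
    h=cv2.cvtColor(s['pixels'],cv2.COLOR_RGB2HSV);m=(h[...,1]<75).astype(np.float32)
    k=np.zeros_like(m);k[c[1]-r:c[1]+r,c[0]-r:c[0]+r]=1;return m*k
def white(s,c,r=50):
    m=(s['pixels'].min(2)>110).astype(np.uint8);m=cv2.morphologyEx(m,cv2.MORPH_CLOSE,np.ones((3,3)))
    n,l=cv2.connectedComponents(m);return l,m
E
python3 - <<'E'
from h import *
np.set_printoptions(precision=4,suppress=True)
S={c:snap(c) for c in('top','side')}
pix={'top':(440,234),'side':(332,186)}
G={c:grey(S[c],pix[c],24) for c in S}
for v in (['top'],['side'],['top','side']):
    x,f=fit([(S[c],G[c]) for c in v],BLOCK,[.524,-.335,-.35]);print('block',v,x,f,[G[c].sum() for c in v])
L={}
for c,p in {'top':(310,213),'side':(285,250)}.items():
    l,m=white(S[c],p); ids=np.bincount(l[p[1]-6:p[1]+6,p[0]-6:p[0]+6].ravel(),minlength=l.max()+1);ids[0]=0
    L[c]=(l==ids.argmax()).astype(np.float32)
for v in (['top'],['side'],['top','side']):
    x,f=fit([(S[c],L[c]) for c in v],LABEL,[.55,-.01,0.]);print('label',v,x,f,[L[c].sum() for c in v])
c,n=np.cos(x[2]),np.sin(x[2]); print('handle',x[0]-.098*c,x[1]-.098*n,'proj',proj(S['top'],[x[0]-.098*c,x[1]-.098*n,.097]))
E
```

```text
block ['top'] [ 0.5268 -0.3478 -0.3952] 67.4375 [np.float32(541.0)]
block ['side'] [ 0.5251 -0.3447 -0.6533] 150.0625 [np.float32(510.0)]
block ['top', 'side'] [ 0.5264 -0.3483 -0.402 ] 247.1875 [np.float32(541.0), np.float32(510.0)]
label ['top'] [ 0.563  -0.0111 -0.0594] 59.75 [np.float32(1485.0)]
label ['side'] [ 0.562  -0.0064 -0.0605] 89.1875 [np.float32(1217.0)]
label ['top', 'side'] [ 0.5628 -0.0097 -0.0585] 177.5625 [np.float32(1485.0), np.float32(1217.0)]
handle 0.46499384083979056 -0.003922801817667218 proj [312.7926 249.436 ]
```

```bash
cat >> h.py <<'E'
def go(xyz,yaw):
    o=manip.get_obs();R=Rn.from_euler('xyz',o['orientation']).as_matrix()
    d=R.T@(np.array(xyz)-o['position'])*1000; sp=np.degrees((o['orientation'][2]-yaw+np.pi)%(2*np.pi)-np.pi)
    print('dp',d.round(1),'spin',round(sp,1),'rows>=',round(max(np.linalg.norm(d)/62.5,abs(sp)/10.7),1))
E
python3 - <<'E'
from h import *
go([.5266,-.348,.16],2.755)
E
```

```text
dp [-619.2 -672.4   71.4] spin -0.1 rows>= 14.7
```

Emit:
{"method": "apply_moves", "body": {
  "dp": [
    [-15, -16, 0],
    [-45, -49, 0],
    [-85, -92, 0],
    [-125, -135, 0],
    [-165, -179, 0],
    [-205, -222, 0],
    [-245, -266, 0],
    [-285, -309, 0],
    [-325, -353, 0],
    [-365, -396, 0],
    [-405, -440, 0],
    [-445, -483, 0]
  ],
  "spin": [0, 0, 0, 0, 0, 0, 0, 0, 0, 0, 0, 0],
  "grip": 1,
  "grip_force": 45
}}

```text
clock: 2.8
position: [0.4376, -0.1088, 0.2316]
orientation: [3.141, 0.001, 2.752]
force: [0.7, 0.9, 0.9]
grip_width: 0.0857
```

Emit:
{"method": "apply_moves", "body": {
  "dp": [
    [-40, -43, 10],
    [-80, -87, 25],
    [-120, -131, 40],
    [-150, -164, 55],
    [-169, -184, 70],
    [-174, -189, 71],
    [-174, -189, 71]
  ],
  "spin": [0, 0, 0, 0, 0, 0, 0]
}}

```text
clock: 3.68
position: [0.5265, -0.3472, 0.1604]
orientation: [3.141, -0.0, 2.753]
force: [-0.6, -0.1, 0.0]
grip_width: 0.0854
```

```bash
python3 - <<'E'
from h import *
np.set_printoptions(precision=4,suppress=True)
print(manip.get_obs())
go([.5266,-.348,.026],2.745)
s=snap('side'); t=snap('top')
a=s['pixels'][130:250,260:420]; b=t['pixels'][174:294,360:520]
cv2.imwrite('pics/h2.png',cv2.resize(np.hstack([a,b]),None,fx=2.5,fy=2.5,interpolation=cv2.INTER_CUBIC)[:,:,::-1])
E
```

```text
{'clock': 3.675, 'qpos': array([-0.7598,  0.4531,  1.4285,  0.0002,  1.2606, -1.9416]), 'joint_velocities': array([ 0.0162, -0.0252,  0.0117,  0.0009,  0.0022,  0.0011]), 'tau': array([ -0.8411, -53.1634, -28.135 ,  -0.0759,  -0.1026,  -0.0281]), 'position': array([ 0.5265, -0.3472,  0.1604]), 'orientation': array([ 3.1412, -0.0004,  2.7526]), 'force': array([-0.6003, -0.0879,  0.0468]), 'ft_torque': array([ 0.0285,  0.0108, -0.0212]), 'grip_width': 0.0854439316386553}
dp [ -0.5  -0.7 134.4] spin 0.4 rows>= 2.2
```

View pics/h2.png

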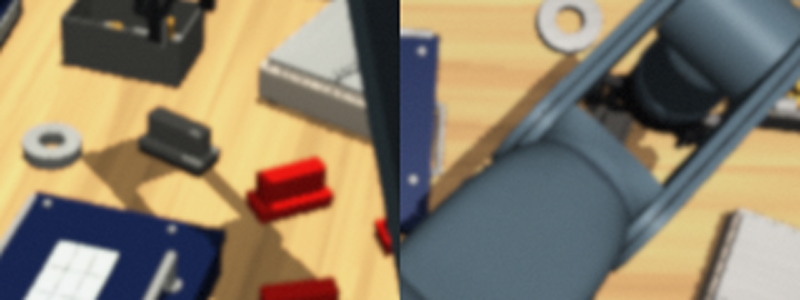

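The view shows the fingers over the block (side crop (178,140)), with the surroundings clear. I'll descend.

Emit:
{"method": "apply_moves", "body": {
  "dp": [
    [0, 0, 30],
    [0, 0, 65],
    [0, 0, 100],
    [0, 0, 122],
    [0, 0, 134],
    [0, 0, 134],
    [0, 0, 134]
  ],
  "spin": [0, 0, 0, 0, 0, 0, 0]
}}

```text
clock: 4.65
position: [0.5273, -0.3479, 0.0277]
orientation: [-3.141, 0.002, 2.753]
force: [0.2, -0.1, 0.9]
grip_width: 0.0858
```

Emit:
{"method": "apply_moves", "body": {
  "dp": [
    [0, 0, 0],
    [0, 0, 0],
    [0, 0, 0],
    [0, 0, 0],
    [0, 0, 0],
    [0, 0, 0],
    [0, 0, 0],
    [0, 0, 0]
  ],
  "spin": [0, 0, 0, 0, 0, 0, 0, 0],
  "grip": -1
}}

```text
clock: 5.65
position: [0.5267, -0.3474, 0.0263]
orientation: [3.141, 0.0, 2.753]
force: [0.8, 1.6, 2.0]
grip_width: 0.025
```

Emit:
{"method": "apply_moves", "body": {
  "dp": [
    [0, 0, -10],
    [0, 0, -35],
    [0, 0, -70],
    [0, 0, -105],
    [0, 0, -125],
    [0, 0, -125],
    [0, 0, -125]
  ],
  "spin": [0, 0, 0, 0, 0, 0, 0]
}}

```text
clock: 6.52
position: [0.5258, -0.3472, 0.1502]
orientation: [3.141, -0.002, 2.753]
force: [0.2, -0.3, -2.5]
grip_width: 0.0248
```

```bash
python3 - <<'E'
from h import *
o=manip.get_obs();print(o['position'],o['force'],o['orientation'])
s=snap('side'); 
h=o['position'][2]-.0263
for P in [[.5267,-.3474,h],[.5267,-.3474,h+.053]]: print(proj(s,P))
u,v=proj(s,[.5267,-.3474,h+.03]).astype(int);print(u,v)
for dx in (-.046,.046): print(dx,proj(s,[.5267+dx*np.cos(-.389),-.3474+dx*np.sin(-.389),h])-[u-40,v-40])
cv2.imwrite('pics/g3.png',cv2.resize(s['pixels'][v-40:v+40,u-40:u+40],None,fx=6,fy=6,interpolation=cv2.INTER_CUBIC)[:,:,::-1])
# label end target, block yaw aligned: tool yaw = pi-0.0585
L=np.array([.5628,-.0097]);a=-.0585;ey=np.array([-np.sin(a),np.cos(a)])
for y in(.066,-.066): print(y,L+ey*y)
go([*(L+ey*.068),.14],np.pi+a)
E
```

```text
[ 0.52579586 -0.34716686  0.15020736] [ 0.2178758  -0.26199307 -2.51082699] [ 3.14116034e+00 -1.88781882e-03  2.75265587e+00]
[331.77157033 156.07457078]
[332.0141118  139.79014543]
331 146
-0.046 [54.08111023 55.49006608]
0.046 [27.78608783 44.79093063]
0.066 [0.5666588 0.0561871]
-0.066 [ 0.5589412 -0.0755871]
dp [115.6 390.5  10.4] spin -18.9 rows>= 6.5
```

View pics/g3.png

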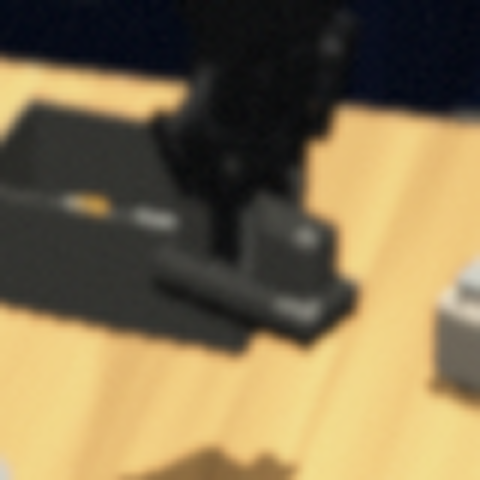

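Emit:
{"method": "apply_moves", "body": {
  "dp": [
    [6, 20, 0],
    [20, 65, 0],
    [34, 115, 0],
    [49, 165, 0],
    [64, 215, 0],
    [79, 265, 0],
    [93, 315, 0],
    [105, 355, 0],
    [113, 382, 5],
    [116, 390, 10],
    [116, 390, 10],
    [116, 390, 10]
  ],
  "spin": [-1, -3, -5, -7, -9, -11, -13, -15, -17, -18.9, -18.9, -18.9]
}}

```text
clock: 8.07
position: [0.5669, 0.0565, 0.1412]
orientation: [-3.141, -0.0, 3.082]
force: [0.5, -1.0, -1.6]
grip_width: 0.0254
```

```bash
python3 - <<'E'
from h import *
o=manip.get_obs();print(o['position'],o['force'],o['orientation'])
go([.5668,.0582,.090],np.pi-.0585)
E
```

```text
[0.5668708  0.0565407  0.14116397] [ 0.50211807 -1.03812927 -1.61616286] [-3.14120361e+00 -3.81968073e-04  3.08164377e+00]
dp [ 0.2  1.7 51.2] spin -0.1 rows>= 0.8
```

Emit:
{"method": "apply_moves", "body": {
  "dp": [
    [0, 1, 15],
    [0, 2, 32],
    [0, 2, 44],
    [0, 2, 49],
    [0, 2, 49],
    [0, 2, 49],
    [0, 2, 49]
  ],
  "spin": [0, 0, 0, 0, 0, 0, 0]
}}

```text
clock: 8.95
position: [0.5676, 0.0593, 0.0929]
orientation: [-3.142, 0.001, 3.083]
force: [0.1, 0.3, -2.4]
grip_width: 0.0251
```

Emit:
{"method": "apply_moves", "body": {
  "dp": [
    [0, 0, 1.5],
    [0, 0, 3],
    [0, 0, 4.5],
    [0, 0, 4.5],
    [0, 0, 4.5]
  ],
  "spin": [0, 0, 0, 0, 0]
}}

```text
clock: 9.57
position: [0.5672, 0.0593, 0.0878]
orientation: [3.142, -0.0, 3.083]
force: [-0.5, -0.5, -2.4]
grip_width: 0.0251
```

Emit:
{"method": "apply_moves", "body": {
  "dp": [
    [0, 0, 1],
    [0, 0, 2],
    [0, 0, 3],
    [0, 0, 3],
    [0, 0, 3]
  ],
  "spin": [0, 0, 0, 0, 0]
}}

```text
clock: 10.2
position: [0.5672, 0.0593, 0.0851]
orientation: [-3.142, 0.0, 3.083]
force: [-2.3, 0.4, 2.2]
grip_width: 0.0254
```

Emit:
{"method": "apply_moves", "body": {
  "dp": [
    [0, 0, 1],
    [0, 0, 2],
    [0, 0, 2.5],
    [0, 0, 2.5],
    [0, 0, 2.5]
  ],
  "spin": [0, 0, 0, 0, 0]
}}

```text
clock: 10.82
position: [0.5672, 0.0593, 0.0826]
orientation: [-3.142, 0.0, 3.083]
force: [-3.5, 0.1, 5.9]
grip_width: 0.0252
```

Emit:
{"method": "apply_moves", "body": {
  "dp": [
    [0, -2, 0],
    [0, -6, 0],
    [0, -12, 0],
    [0, -18, 0],
    [0, -24, 0],
    [0, -30, 0],
    [0, -36, 0],
    [0, -42, 0],
    [0, -48, 0],
    [0, -54, 0],
    [0, -60, 0],
    [0, -64, 0]
  ],
  "spin": [0, 0, 0, 0, 0, 0, 0, 0, 0, 0, 0, 0]
}}

```text
clock: 12.32
position: [0.5645, -0.004, 0.0829]
orientation: [3.14, 0.002, 3.082]
force: [0.6, 4.1, 5.7]
grip_width: 0.025
```

Emit:
{"method": "apply_moves", "body": {
  "dp": [
    [0, -2, 0],
    [0, -8, 0],
    [0, -14, 0],
    [0, -20, 0],
    [0, -26, 0],
    [0, -33, 0],
    [0, -40, 0],
    [0, -47, 0],
    [0, -54, 0],
    [0, -61, 0],
    [0, -68, 0],
    [0, -72, 0]
  ],
  "spin": [0, 0, 0, 0, 0, 0, 0, 0, 0, 0, 0, 0]
}}

```text
clock: 13.82
position: [0.5601, -0.076, 0.0829]
orientation: [3.14, 0.002, 3.082]
force: [0.5, 3.6, 6.7]
grip_width: 0.0251
```

Emit:
{"method": "apply_moves", "body": {
  "dp": [
    [0, 0, 0],
    [0, 0, 0]
  ],
  "spin": [0, 0]
}}

```text
clock: 14.08
position: [0.5601, -0.0764, 0.0829]
orientation: [3.142, 0.002, 3.082]
force: [0.5, 1.9, 4.5]
grip_width: 0.0252
```

```bash
python3 - <<'E'
from h import *
o=manip.get_obs();print(o['position'],o['force'])
s=snap('side');u,v=proj(s,[.56,-.05,.08]).astype(int)
cv2.imwrite('pics/s4.png',cv2.resize(s['pixels'][v-60:v+60,u-80:u+80],None,fx=4,fy=4,interpolation=cv2.INTER_CUBIC)[:,:,::-1])
print(u-80,v-60,'block ctr',proj(s,[*o['position'][:2],.06])-[u-80,v-60])
# placing: back to the original spot, same yaw
go([.5267,-.3474,.15],2.753)
E
```

```text
[ 0.56011415 -0.07642075  0.08294194] [0.46918796 1.92201457 4.54767134]
210 171 block ctr [83.62710798 59.91914834]
dp [  17.2 -272.5  -67.1] spin 18.9 rows>= 4.5
```

View pics/s4.png

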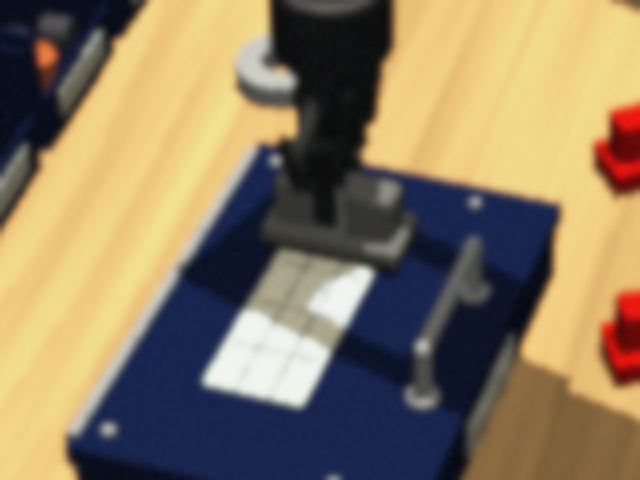

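The block lies crosswise on the label's right end (crop (335,230)) and covers its full width. Now lift it and take it back.

Emit:
{"method": "apply_moves", "body": {
  "dp": [
    [0, 0, -6],
    [0, 0, -20],
    [0, 0, -45],
    [4, -35, -62],
    [7, -80, -67],
    [10, -125, -67],
    [12, -170, -67],
    [14, -215, -67],
    [16, -250, -67],
    [17, -270, -67],
    [17, -272, -67],
    [17, -272, -67]
  ],
  "spin": [0, 0, 0, 1, 3, 6, 9, 12, 15, 18, 18.9, 18.9]
}}

```text
clock: 15.62
position: [0.5262, -0.3457, 0.1492]
orientation: [3.141, -0.001, 2.754]
force: [0.3, 1.1, -2.1]
grip_width: 0.0253
```

Emit:
{"method": "apply_moves", "body": {
  "dp": [
    [0, 0, 20],
    [0, 0, 55],
    [0, 0, 90],
    [0, 0, 108],
    [0, 0, 115],
    [0, 0, 115],
    [0, 0, 115]
  ],
  "spin": [0, 0, 0, 0, 0, 0, 0]
}}

```text
clock: 16.5
position: [0.527, -0.3476, 0.0357]
orientation: [-3.141, 0.002, 2.753]
force: [0.5, 0.1, -1.8]
grip_width: 0.0253
```

Emit:
{"method": "apply_moves", "body": {
  "dp": [
    [0, 0, 2],
    [0, 0, 5],
    [0, 0, 7],
    [0, 0, 8],
    [0, 0, 8],
    [0, 0, 8]
  ],
  "spin": [0, 0, 0, 0, 0, 0]
}}

```text
clock: 17.25
position: [0.526, -0.3469, 0.0265]
orientation: [-3.142, -0.0, 2.753]
force: [-1.9, 0.6, 2.1]
grip_width: 0.0251
```

Emit:
{"method": "apply_moves", "body": {
  "dp": [
    [0, 0, 0],
    [0, 0, 0],
    [0, 0, 0],
    [0, 0, 0],
    [0, 0, 0],
    [0, 0, 0],
    [0, 0, 0],
    [0, 0, 0]
  ],
  "spin": [0, 0, 0, 0, 0, 0, 0, 0],
  "grip": 1
}}

```text
clock: 18.25
position: [0.5262, -0.3469, 0.0263]
orientation: [-3.142, 0.0, 2.753]
force: [0.3, -1.3, 0.5]
grip_width: 0.0853
```

Emit:
{"method": "apply_moves", "body": {
  "dp": [
    [0, 0, -8],
    [0, 0, -25],
    [0, 0, -60],
    [0, 0, -110],
    [0, 0, -145],
    [0, 0, -150],
    [0, 0, -150]
  ],
  "spin": [0, 0, 0, 0, 0, 0, 0]
}}

```text
clock: 19.12
position: [0.526, -0.3469, 0.1767]
orientation: [-3.141, 0.001, 2.753]
force: [-0.0, -0.6, -0.6]
grip_width: 0.0854
```

```bash
python3 - <<'E'
from h import *
s=snap('side','p5.png');print(manip.get_obs()['position'], manip.get_obs()['grip_width'])
G=grey(s,(332,186),24);print(fit([(s,G)],BLOCK,[.526,-.347,-.39]))
u,v=332,186
cv2.imwrite('pics/p5c.png',cv2.resize(s['pixels'][v-50:v+50,u-60:u+60],None,fx=4,fy=4,interpolation=cv2.INTER_CUBIC)[:,:,::-1])
go([.465,-.0039,.175],np.pi/2-.0585)
E
```

```text
[ 0.52561531 -0.34648134  0.17554309] 0.08583354155345399
(array([ 0.52285007, -0.35025051, -0.65798685]), np.float64(161.4375))
dp [186. 294.   1.] spin 71.1 rows>= 6.6
```

View pics/p5c.png

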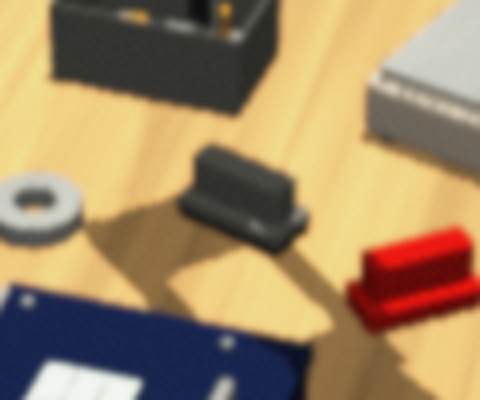

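Crop: the block stands upright at (245,200), released, with nothing disturbed around it. Now to the handle.

Emit:
{"method": "apply_moves", "body": {
  "dp": [
    [5, 8, 0],
    [25, 40, 0],
    [50, 80, 0],
    [76, 120, 0],
    [101, 160, 0],
    [126, 200, 0],
    [150, 238, 0],
    [170, 270, 0],
    [183, 290, 0],
    [186, 294, 1],
    [186, 294, 1],
    [186, 294, 1]
  ],
  "spin": [4, 12, 20, 28, 36, 44, 52, 60, 67, 71.1, 71.1, 71.1]
}}

```text
clock: 20.68
position: [0.4651, -0.0046, 0.1745]
orientation: [-3.14, -0.0, 1.513]
force: [0.3, 0.5, 0.4]
grip_width: 0.0856
```

```bash
python3 - <<'E'
from h import *
o=manip.get_obs();print(o['position'],o['orientation'],o['qpos'])
s=snap('side');u,v=proj(s,[.48,0,.12]).astype(int)
cv2.imwrite('pics/k6.png',cv2.resize(s['pixels'][v-60:v+60,u-80:u+80],None,fx=4,fy=4,interpolation=cv2.INTER_CUBIC)[:,:,::-1])
for P in [[.465,-.0039,.097],o['position'],o['position']-[0,0,.08]]: print((proj(s,P)-[u-80,v-60])*4)
go([.465,-.0039,.079],np.pi/2-.0585)
E
```

```text
[ 0.46509576 -0.00457304  0.17452654] [-3.13992651e+00 -2.02877876e-04  1.51302975e+00] [-2.50269994e-01  1.56374540e-01  1.81320835e+00 -1.29724798e-04
  1.17368395e+00 -1.92453309e-01]
[349.53941886 272.66861223]
[349.98391231 171.49716191]
[349.65593397 275.02050133]
dp [ 0.8 -0.2 95.7] spin 0.0 rows>= 1.5
```

View pics/k6.png

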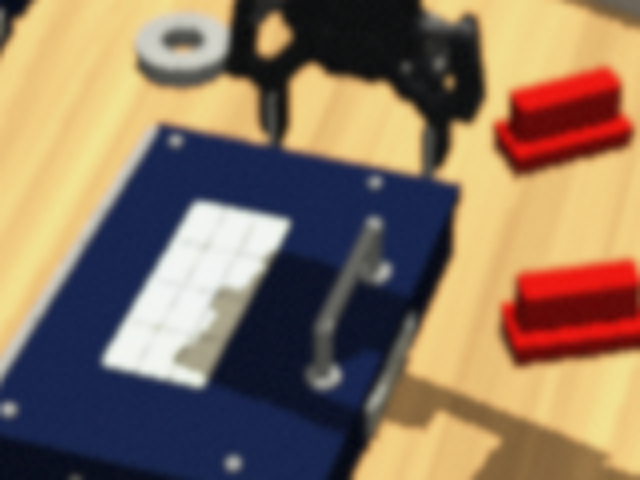

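The handle bar's middle shows at (350,273), exactly where predicted, and the open fingers straddle it. I'll descend and grip.

Emit:
{"method": "apply_moves", "body": {
  "dp": [
    [0, 0, 15],
    [0, 0, 45],
    [0, 0, 75],
    [0, 0, 90],
    [0, 0, 95],
    [0, 0, 95],
    [0, 0, 95]
  ],
  "spin": [0, 0, 0, 0, 0, 0, 0]
}}

```text
clock: 21.6
position: [0.466, -0.0046, 0.0808]
orientation: [3.14, 0.0, 1.512]
force: [0.3, -0.5, 0.2]
grip_width: 0.0853
```

Emit:
{"method": "apply_moves", "body": {
  "dp": [
    [0, 0, 0],
    [0, 0, 0],
    [0, 0, 0],
    [0, 0, 0],
    [0, 0, 0],
    [0, 0, 0],
    [0, 0, 0],
    [0, 0, 0],
    [0, 0, 0]
  ],
  "spin": [0, 0, 0, 0, 0, 0, 0, 0, 0],
  "grip": -1,
  "grip_force": 40
}}

```text
clock: 22.72
position: [0.4666, -0.0045, 0.0806]
orientation: [3.139, 0.0, 1.512]
force: [5.7, 1.2, -1.4]
grip_width: 0.0086
```

```bash
python3 - <<'E'
from h import *
o=manip.get_obs();print(o['position'],o['orientation'],o['force'],o['grip_width'])
R=Rn.from_euler('xyz',o['orientation']).as_matrix();c,n=np.cos(-.0585),np.sin(-.0585)
for t in range(0,52,2):
    r=np.radians(t);dx=-.186*np.cos(r)+.041*np.sin(r)+.186;dz=.186*np.sin(r)+.041*np.cos(r)-.041
    print(t,(R.T@[dx*c,dx*n,dz]*1000).round(1).tolist())
E
```

```text
[ 0.46657381 -0.00448106  0.08057392] [3.13939250e+00 6.20892442e-05 1.51174148e+00] [ 5.71656593  1.19949089 -1.44269303] 0.008574319311545616
0 [0.0, 0.0, 0.0]
2 [0.0, 1.6, -6.5]
4 [0.0, 3.3, -12.9]
6 [0.0, 5.3, -19.2]
8 [0.0, 7.6, -25.5]
10 [0.0, 10.0, -31.7]
12 [0.0, 12.7, -37.7]
14 [0.0, 15.5, -43.7]
16 [0.0, 18.6, -49.6]
18 [0.0, 21.9, -55.4]
20 [0.0, 25.4, -61.1]
22 [0.0, 29.0, -66.6]
24 [0.0, 32.9, -72.0]
26 [0.0, 37.0, -77.3]
28 [0.0, 41.2, -82.4]
30 [0.0, 45.6, -87.4]
32 [0.0, 50.2, -92.2]
34 [0.0, 54.9, -96.9]
36 [0.0, 59.8, -101.4]
38 [0.0, 64.9, -105.7]
40 [0.0, 70.1, -109.8]
42 [0.0, 75.5, -113.8]
44 [0.0, 80.9, -117.5]
46 [0.0, 86.6, -121.1]
48 [0.0, 92.3, -124.5]
50 [0.0, 98.1, -127.6]
```

Emit:
{"method": "apply_moves", "body": {
  "dp": [
    [0, 1, -3],
    [0, 2, -6.5],
    [0, 4, -13],
    [0, 6, -19],
    [0, 8, -25.5],
    [0, 10.5, -31.5],
    [0, 13, -37.5],
    [0, 16, -43.5],
    [0, 19, -49.5],
    [0, 22.5, -55.5],
    [0, 26, -61],
    [0, 26, -61]
  ],
  "spin": [0, 0, 0, 0, 0, 0, 0, 0, 0, 0, 0, 0]
}}

```text
clock: 24.22
position: [0.4907, -0.0059, 0.1415]
orientation: [-3.14, 0.0, 1.512]
force: [-0.3, -1.3, -4.6]
grip_width: 0.0081
```

```bash
python3 - <<'E'
from h import *
o=manip.get_obs();print(o['position'],o['force'],o['grip_width'],o['position']-[.4666,-.0045,.0806])
E
```

```text
[ 0.49068986 -0.00587555  0.14150043] [-0.29093892 -1.26632179 -4.56861302] 0.008091183504944885 [ 0.02408986 -0.00137555  0.06090043]
```

Emit:
{"method": "apply_moves", "body": {
  "dp": [
    [0, 3.5, -5.5],
    [0, 7.5, -11],
    [0, 11.5, -16],
    [0, 16, -21.5],
    [0, 20, -26.5],
    [0, 25, -31],
    [0, 29.5, -36],
    [0, 34.5, -40.5],
    [0, 39.5, -44.5],
    [0, 44.5, -48.5],
    [0, 47, -50.5],
    [0, 47, -50.5]
  ],
  "spin": [0, 0, 0, 0, 0, 0, 0, 0, 0, 0, 0, 0]
}}

```text
clock: 25.72
position: [0.5366, -0.0086, 0.1937]
orientation: [-3.138, 0.0, 1.512]
force: [-12.7, -1.1, 9.4]
grip_width: 0.0083
```

Emit:
{"method": "apply_moves", "body": {
  "dp": [
    [0, 3, -2],
    [0, 8.5, -6],
    [0, 14, -9.5],
    [0, 20, -13],
    [0, 23, -14.5],
    [0, 26, -16],
    [0, 26, -16],
    [0, 26, -16],
    [0, 26, -16]
  ],
  "spin": [0, 0, 0, 0, 0, 0, 0, 0, 0]
}}

```text
clock: 26.85
position: [0.5638, -0.0101, 0.2106]
orientation: [3.141, 0.001, 1.512]
force: [-9.3, 0.4, 12.2]
grip_width: 0.0082
```

```bash
python3 - <<'E'
from h import *
o=manip.get_obs();d=o['position']-[.4666,-.0045,.0806];print(o['position'],o['force'],o['grip_width'],d)
print('lid deg',np.degrees(np.arctan2(.041,-.186)-np.arctan2(.041+d[2],-.186+np.hypot(d[0],d[1]))))
s=snap('side');cv2.imwrite('pics/f7.png',cv2.resize(s['pixels'][110:350,190:510],None,fx=2.4,fy=2.4)[:,:,::-1])
E
```

```text
[ 0.56380429 -0.01014604  0.21061735] [-9.32555635  0.35186417 12.2270173 ] 0.008203751885413986 [ 0.09720429 -0.00564604  0.13001735]
lid deg 50.17306574969431
```

View pics/f7.png

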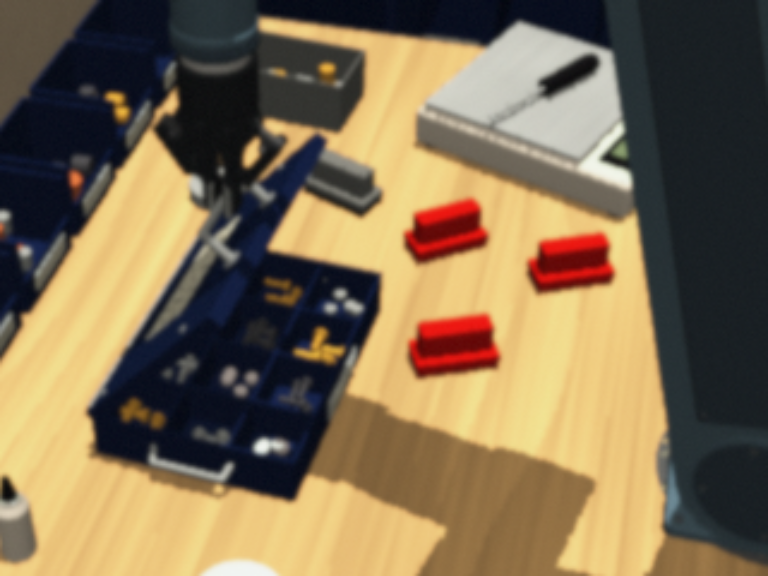

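The lid is up at about 50°, held at its handle (crop (225,215)). The block stands at (345,180) and the other things are untouched. I'll settle briefly and hand in.

Emit:
{"method": "apply_moves", "body": {
  "dp": [
    [0, 0, 0],
    [0, 0, 0],
    [0, 0, 0],
    [0, 0, 0]
  ],
  "spin": [0, 0, 0, 0]
}}

```text
clock: 27.4
position: [0.5638, -0.0102, 0.2106]
orientation: [3.141, 0.001, 1.512]
force: [-11.3, -0.8, 11.9]
grip_width: 0.0086
```

```bash
python3 - <<'E'
from h import *
o=manip.get_obs();print(o['position'],o['force'],o['grip_width'],abs(o['joint_velocities']).max(),o['clock'])
print(manip.sign_off())
E
```

```text
[ 0.56376865 -0.01015731  0.21061273] [-11.30308206  -0.80955499  11.89645934] 0.008553182027588618 0.0021087656237988254 27.4
the job is handed in; nothing more can be done
None
```

I stroked the label from left to right, stood the block back on the bench, and raised the lid to about 50°. I handed the job in at 27.4 s with the lid still held by its handle. The hand-in gave no verdict.

- **Stroke:** I used the grey block, laid crosswise, from about +69 mm to −67 mm along the label. The press was roughly 7–9 N between block and lid, taken from the wrist force at the points where I read it.
- **Block:** it is back where I found it. A close picture after release showed it upright, and the last side picture shows it undisturbed.
- **Lid:** 50.2° by the hand's travel from the shut position. The arm was still and the grip was on the bar. I did not measure the angle separately in a picture.
- **Bystanders:** none had visibly moved in the last side picture, but it did not show all six and I did not re-measure their positions.

Two readings were less tidy:
- The wrist shows about 16 N while holding the lid, where about 3 N would carry it. It points along the line from hinge to handle, so I take it as slight strain from a path about a millimetre off the arc.
- The side camera's fit of the block's turn (−0.65 rad) disagreed with the top camera's (−0.40 rad). I trusted the top one, and the grasp bore it out.

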